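# Put the microscope parts away on their stands

## Task

Put the four microscope parts away, each upright in the hollow of its own stand: the black canister in the black round stand, the pale canister in the white round stand, the small brown oil bottle in the small orange stand and the black filter cube in the square metal stand. Set each down gently, without dropping or tipping it, and let go. Leave the large brown bottle and the white bottle where they stand.

Things in the scene. Friction and masses are not known exactly. Their poses are not given: they have to be found in the camera images.
- canister_black: Black cylindrical microscope-objective canister with a ribbed white foot, loose, upright, 67 mm tall: foot 41 mm in diameter up to 16 mm, black cover 38 mm in diameter above (grasp the cover, 30 to 60 mm up). About 0.11 kg. Black when seen from above. Origin at the centre of its underside, z up. Stands on the flat blue-green bench mat, whose top is 2 mm above the worktop.
- canister_pale: Microscope-objective canister like the black one but with a whitish, clear-plastic cover on a black foot, loose, upright, 67 mm tall: foot 41 mm in diameter up to 16 mm, cover 38 mm in diameter above (grasp the cover, 30 to 60 mm up). About 0.11 kg. Pale when seen from above. Origin at the centre of its underside, z up. Stands on the flat blue-green bench mat, whose top is 2 mm above the worktop.
- oil_bottle: The SMALL brown bottle (immersion oil) with a black cap, loose, upright, round, 26 mm in diameter and 50 mm tall (cap 17 mm in diameter, above 44 mm; grasp the body, about 30 mm up). About 0.02 kg. Origin at the centre of its underside, z up. Stands on the flat blue-green bench mat, whose top is 2 mm above the worktop.
- filter_cube: Black microscope filter cube with round blue and dark windows ringed in white, loose; about 36 mm along its x axis (from -17 to +19), 40 mm along y, 34 mm tall. Grasp two opposite side faces, about 27 mm up so that the finger tips stay clear of the stand's rim. About 0.07 kg. Origin at the centre of its underside, z up. x and y are normal to the side faces. Stands on the flat blue-green bench mat, whose top is 2 mm above the worktop.
- stand_black: Black round stand with a grey pad inside, for the black canister. Fixed to the mat. Shallow round dish, outside diameter 73 mm, inside diameter 63 mm, 8 mm high in all; the flat floor inside is 4 mm above its underside, so the rim stands 4 mm above the floor. Origin at the centre of its underside, z up.
- stand_white: White round stand with a dark pad inside, the same size as the black one, for the pale canister. Fixed to the mat. Shallow round dish, outside diameter 73 mm, inside diameter 63 mm, 8 mm high in all; the flat floor inside is 4 mm above its underside, so the rim stands 4 mm above the floor. Origin at the centre of its underside, z up.
- stand_orange: Orange round stand with a dark pad inside, smaller than the other two, for the small brown bottle. Fixed to the mat. Shallow round dish, outside diameter 58 mm, inside diameter 48 mm, 8 mm high in all; the flat floor inside is 4 mm above its underside, so the rim stands 4 mm above the floor. Origin at the centre of its underside, z up.
- stand_square: Square aluminium tray with a dark pad inside, for the filter cube. Fixed to the mat. Outside 70 x 70 mm, inside 60 x 60 mm, 8 mm high in all; the floor inside is 4 mm above its underside, so the rim stands 4 mm above the floor. Origin at the centre of its underside, z up, x and y along its sides.
- brown_bottle: Bystander, to be left alone: the LARGE brown bottle with a black cap, loose, upright, 45 mm in diameter, 90 mm tall. Origin at the centre of its underside, z up. Stands on the flat blue-green bench mat, whose top is 2 mm above the worktop.
- white_bottle: Bystander, to be left alone: white plastic bottle with a white cap, loose, upright, 29 mm in diameter, 60 mm tall. Origin at the centre of its underside, z up. Stands on the flat blue-green bench mat, whose top is 2 mm above the worktop. Other lab equipment stands only round the mat, tall pieces behind it and at its sides.

How it is judged (in metres and radians):
At the end, for the whole second after the job is handed in: Each of the four parts stands upright (within 7 degrees) and at rest on the floor inside its own stand, not on the rim, its centre within 15 mm of the stand's centre; the large brown bottle and the white bottle are upright and within 30 mm of where they stood (horizontal distance between canister_black and stand_black below 0.015 m and z of canister_black in the frame of stand_black between 0.001 and 0.0075 m and angle between each of canister_black, canister_pale, oil_bottle, filter_cube, brown_bottle, white_bottle's own z axis and vertical below 0.12 rad and linear speed of each of canister_black, canister_pale, oil_bottle, filter_cube below 0.02 m/s and horizontal distance between canister_pale and stand_white below 0.015 m and z of canister_pale in the frame of stand_white between 0.001 and 0.0075 m and horizontal distance between oil_bottle and stand_orange below 0.015 m and z of oil_bottle in the frame of stand_orange between 0.001 and 0.0075 m and horizontal distance between filter_cube and stand_square below 0.015 m and z of filter_cube in the frame of stand_square between 0.001 and 0.0075 m and distance of each of brown_bottle, white_bottle from where it was at the start of the episode below 0.03 m); the robot touches nothing.
It fails at once if the large brown bottle is shifted more than 30 mm or knocked over (distance of brown_bottle from where it was at the start of the episode above 0.03 m or angle between brown_bottle's own z axis and vertical above 0.5 rad).
It fails at once if the white bottle is shifted more than 30 mm or knocked over (distance of white_bottle from where it was at the start of the episode above 0.03 m or angle between white_bottle's own z axis and vertical above 0.5 rad).
It fails at once if one of the four parts is tipped over (more than about 40 degrees) (angle between any of canister_black, canister_pale, oil_bottle, filter_cube's own z axis and vertical above 0.7 rad).
It fails at once if one of the four parts is dropped into its stand from more than about 12 mm ((horizontal distance between canister_black and stand_black below 0.04 m and height (world z) of canister_black below 0.015 m and linear speed of canister_black above 0.5 m/s) or (horizontal distance between canister_pale and stand_white below 0.04 m and height (world z) of canister_pale below 0.015 m and linear speed of canister_pale above 0.5 m/s) or (horizontal distance between oil_bottle and stand_orange below 0.04 m and height (world z) of oil_bottle below 0.015 m and linear speed of oil_bottle above 0.5 m/s) or (horizontal distance between filter_cube and stand_square below 0.04 m and height (world z) of filter_cube below 0.015 m and linear speed of filter_cube above 0.5 m/s)).
It also fails if it takes over 115 s, if anything falls off the work surface, if the arm or the gripper's body presses on something with over 40 N, if the wrist force passes 120 N, or if a joint passes its speed limit or range.

## Robot

A 6-joint arm with a two-finger parallel gripper is mounted at the origin on a cart in front of the work surface, level with it; the furniture and walls round the work are solid. World frame = base frame: x ahead of the robot, y to its left, z up, the work surface at z = 0. Lengths are in mm, angles in rad, forces in N, time in s.
With the tool pointing down it reaches from about 400 to 825 mm from the base axis. Payload 7 kg.
Tool frame: the origin (TCP) lies midway between the tips of the shut fingers; the grasp point (between the pads) lies robot.grip_point_offset behind it (robot.grip_point_offset is the distance from the TCP to the grasp point, in mm); z points along the fingers, y is the direction in which the jaws open and shut (so a half turn about z gives the same grasp; the last joint's range is limited). The gripper opens to 85 mm and grips with 20 to 120 N. Pads are 22 mm wide; open, the fingers measure 114 mm over their backs; the gripper's body (76 mm by 85 mm) begins 54 mm behind the grasp point. The pads swing forward as they close: fully open they stand 13 mm farther back than shut.
Start: joints at [-0.914, 0.359, 0.012, 0, -1.224, -0.288], TCP at [243.307, -629.6, 231.302] pointing down, gripper open.
Joint ranges: [-3.07, 3.07], [-1.43, 2.12], [-1.02, 1.25], [-3.03, 1.67], [-3.05, -0], [-3.03, 3.03]. Speed limits (rad/s): [2.39, 2.39, 3.01, 3.14, 3.14, 3.14].

## Interface

Orientations are given as a unit quaternion [x, y, z, w].
In Python, from cell import robot gives the robot as it stands. The module is installed in compiled form; this text tells all that it offers. Calls block until the motion is done:
- robot.move_ptp(position, orientation): joint-space move of the TCP to a pose.
- robot.movel(position, rate=150, rot=None, force_limit=None): straight line of the TCP; rot=None keeps the orientation; rate is the mean speed in mm/s. With force_limit (N) it stops when the force on the tool has changed by that much, and returns True; else False.
- robot.set_joints(angles): joint-space move.
- robot.gripper_to(opening, effort=None): finger opening in mm; effort is the grip in N (None keeps the last); returns when the fingers have stopped.
- robot.dwell(seconds).
- robot.inverse_kinematics(position, orientation): joint angles nearest the present ones, or None.
- robot.sense(): the state.
- robot.get_image(name): name is "side" or "top"; returns the picture (400x640x3 uint8, red, green, blue); there is no depth.
- robot.camera_model(name): a dict with "K" (3x3 intrinsics, pixels), "world_from_camera" (4x4, takes a point from camera to world coordinates). Camera axes: x right, y up, looking along -z (the intrinsics and any distortion apply to the point x, -y, -z); pixel columns grow to the right and rows downward; lengths in mm; the calibration is good to about 2 mm. A picture is of the moment at which its call begins. camera_model takes no time and is no camera call.
A pose or a line that the arm cannot do raises robot.PlanningError and nothing moves.
- robot.sign_off(): hands the job in, once; it reports no verdict.
The state is a dict: "time": time; "joints": joint angles; "qvel": joint speeds; "tau": joint torques, N m; "ee_pos": TCP position; "tcp_rot": TCP orientation; "contact_force": force on the tool from outside, world axes, zero at the start; "ft_torque": the same for the moment, N m; "opening": finger opening in mm.
Only numpy, scipy, OpenCV 4.12 (cv2) and the standard library are available. Lean on these libraries where they do the work, as an engineer would, in place of code of your own. Each camera call takes 0.05 s, during which the arm holds its last target.

## Working session

There is one attempt and no reset: what is moved stays moved. The work goes in short steps, each a Python script; the robot and the scene stay as the last script left them, time stands still between calls to the robot, and variables do not carry over. Pictures are saved under pics/ and viewed, and the job is handed in when it is done.

```bash
mkdir -p pics; python3 - <<'E'
from cell import robot
import cv2,numpy as np
np.set_printoptions(precision=3,suppress=True)
for n in("top","side"):
    im=robot.get_image(n); cv2.imwrite(f"pics/{n}0.png",im[:,:,::-1]); 
    m=robot.camera_model(n); print(n,{k:np.array(v) for k,v in m.items()})
s=robot.sense();print(s['time'],s['tcp_rot'],s['opening'],robot.grip_point_offset)
E
```

```text
top {'K': array([[497.525,   0.   , 319.173],
       [  0.   , 497.525, 197.937],
       [  0.   ,   0.   ,   1.   ]]), 'world_from_camera': array([[   0.016,    0.986,   -0.168,  282.378],
       [  -1.   ,    0.02 ,    0.017,   26.05 ],
       [   0.02 ,    0.168,    0.986, 1406.407],
       [   0.   ,    0.   ,    0.   ,    1.   ]])}
side {'K': array([[393.953,   0.   , 320.225],
       [  0.   , 393.953, 201.727],
       [  0.   ,   0.   ,   1.   ]]), 'world_from_camera': array([[   0.977,    0.104,   -0.188,  351.767],
       [  -0.215,    0.43 ,   -0.877, -806.826],
       [  -0.01 ,    0.897,    0.442,  442.496],
       [   0.   ,    0.   ,    0.   ,    1.   ]])}
0.1 [-0.183  0.983  0.001 -0.   ] 85.27991829406334 18.700000000000003
```

View pics/top0.png

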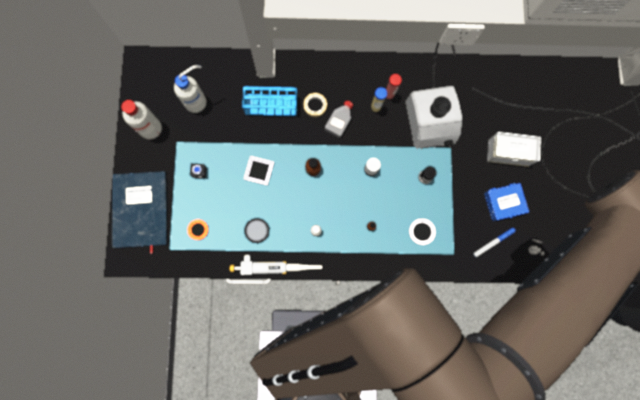

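View pics/side0.png

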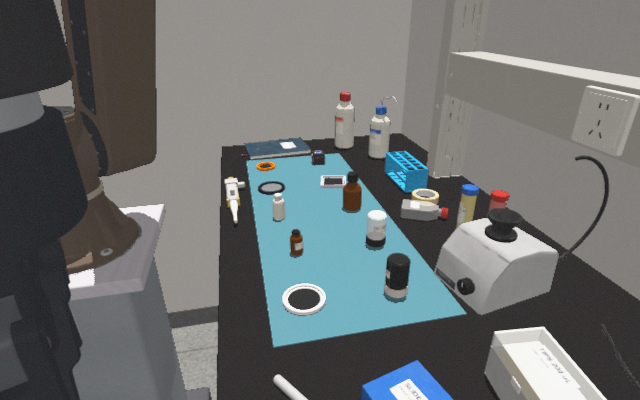

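Top view: filter cube (197,171), square stand (258,170), large bottle (313,167), pale canister (373,166), black canister (428,175), orange stand (198,229), black stand (257,230), white bottle (316,230), oil bottle (371,226), white stand (423,232). The side view agrees. I'll enlarge the mat.

```bash
cat > h.py <<'E'
from cell import robot
import cv2,numpy as np
np.set_printoptions(precision=1,suppress=True)
def ray(n,u,v):
    m=robot.camera_model(n);K=np.array(m["K"]);T=np.array(m["world_from_camera"])
    p=np.linalg.inv(K)@[u,v,1]; return T[:3,3],T[:3,:3]@np.array([p[0],-p[1],-p[2]])
def plane(n,u,v,z):
    o,d=ray(n,u,v); return o+d*(z-o[2])/d[2]
def proj(n,P):
    m=robot.camera_model(n);K=np.array(m["K"]);T=np.array(m["world_from_camera"])
    c=T[:3,:3].T@(np.array(P,float)-T[:3,3]); p=K@[c[0],-c[1],-c[2]]; return p[:2]/p[2]
def tri(a,b):
    # closest point of two rays -> midpoint, gap
    (o1,d1),(o2,d2)=ray(*a),ray(*b)
    s=np.linalg.lstsq(np.c_[d1,-d2],o2-o1,rcond=None)[0]
    p,q=o1+s[0]*d1,o2+s[1]*d2; return (p+q)/2,np.linalg.norm(p-q)
E
python3 - <<'E'
import cv2
a=cv2.imread('pics/top0.png')
cv2.imwrite('pics/t1.png',cv2.resize(a[150:250,170:313],None,fx=5.5,fy=5.5,interpolation=cv2.INTER_CUBIC))
cv2.imwrite('pics/t2.png',cv2.resize(a[150:250,300:443],None,fx=5.5,fy=5.5,interpolation=cv2.INTER_CUBIC))
b=cv2.imread('pics/side0.png')
cv2.imwrite('pics/s1.png',cv2.resize(b[140:320,230:430],None,fx=3.3,fy=3.3,interpolation=cv2.INTER_CUBIC))
E
```

```text
(no output)
```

View pics/t1.png

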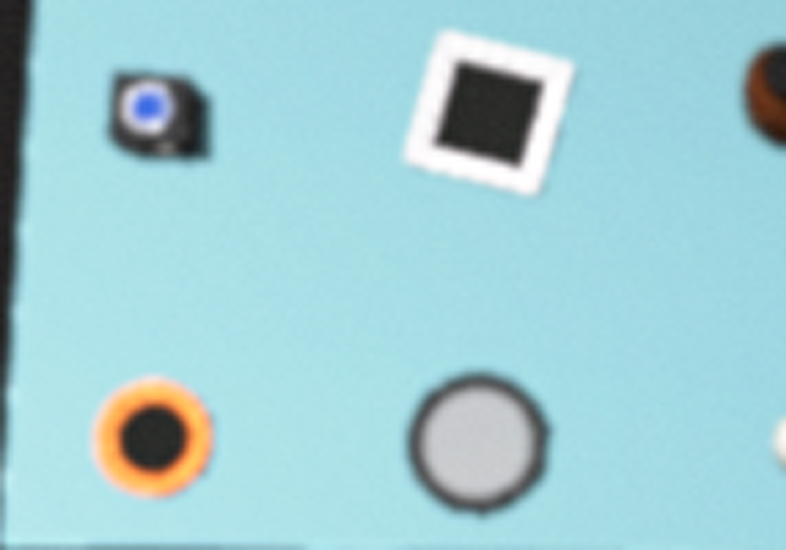

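View pics/t2.png

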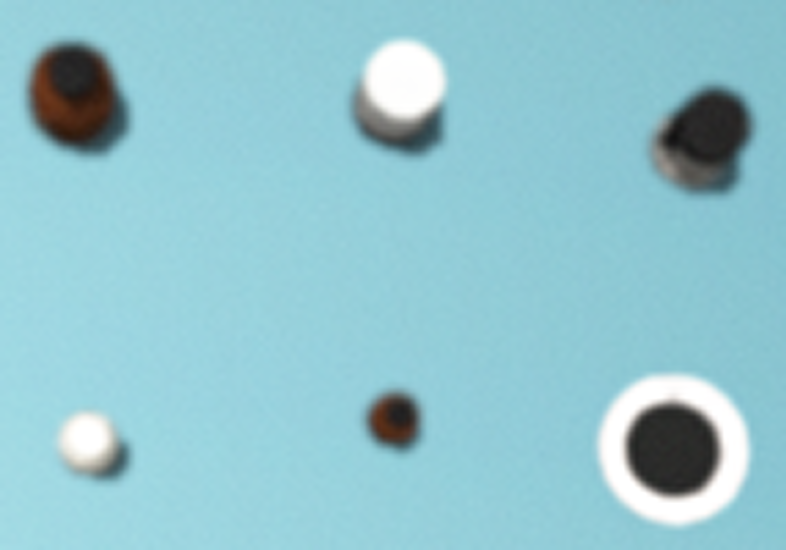

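View pics/s1.png

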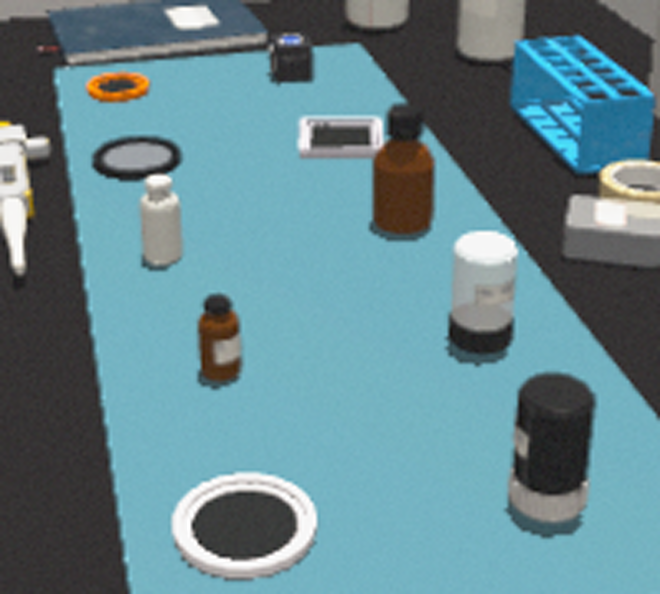

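```bash
cat > meas.py <<'E'
from h import *
def blobs(im,mask,name,amin=8):
    n,l,s,c=cv2.connectedComponentsWithStats(mask.astype(np.uint8))
    for i in range(1,n):
        if s[i,4]>=amin and s[i,4]<1200:
            cn,_=cv2.findContours((l==i).astype(np.uint8),cv2.RETR_EXTERNAL,cv2.CHAIN_APPROX_NONE)
            (u,v),r=cv2.minEnclosingCircle(cn[0]); yield c[i]/F+off,s[i]/F,(np.array([u,v])/F+off),r/F,l==i
F=4
im=cv2.imread('pics/top0.png')
off=np.array([170,145.])-(0.5-0.5/F)  # placed so resized pixel centres map back
c=cv2.resize(im[145:252,170:452],None,fx=F,fy=F,interpolation=cv2.INTER_CUBIC)
hsv=cv2.cvtColor(c,cv2.COLOR_BGR2HSV);H,S,V=[hsv[...,i].astype(int) for i in range(3)]
np.save('hsv.npy',hsv)
off=np.array([170,145.])+0.5/F-0.5
masks=dict(white=(V>185)&(S<45),dark=(V<75),orange=(H<25)&(S>110)&(V>130),brown=((H<20)|(H>170))&(S>110)&(V<130),nonmat=~((H>85)&(H<110)&(S>50)))
for k,m in masks.items():
    print(k)
    n,l,s,ce=cv2.connectedComponentsWithStats(m.astype(np.uint8))
    for i in range(1,n):
        if 60<s[i,4]<15000:
            b=(s[i,:4]/F); cb=(s[i,:2]+(s[i,2:4]-1)/2)/F+off; cc=ce[i]/F+off
            z=dict(white=69,dark=69,orange=10,brown=25,nonmat=10)[k]
            print(f" cen {cc} boxc {cb} wh {b[2:]} area {s[i,4]/16:.0f} world@{z} {plane('top',*cb,z)[:2]}")
E
python3 meas.py
```

```text
white
 cen [258.3 169.9] boxc [258.4 170. ] wh [31.2 30.5] area 403 world@69 [585.5 171. ]
 cen [373.1 164. ] boxc [372.9 164. ] wh [15.8 14.5] area 170 world@69 [ 609.1 -144.3]
 cen [195.3 169.1] boxc [195.9 169.1] wh [7.8 8.8] area 19 world@69 [584.3 341.9]
 cen [195.5 228.5] boxc [197.1 229. ] wh [23.2 23.5] area 71 world@69 [419.8 329. ]
 cen [422.1 231.2] boxc [421.9 231.4] wh [27.8 27.8] area 357 world@69 [ 424.6 -276.9]
 cen [256.3 230.1] boxc [256.4 230. ] wh [17.8 18. ] area 252 world@69 [420.1 170.2]
 cen [315.  229.2] boxc [315.4 229.2] wh [11.2 10.5] area 86 world@69 [425.   11.5]
dark
 cen [171.4 171.7] boxc [172.2 182. ] wh [ 5.5 75. ] area 228 world@69 [547.  403.9]
 cen [397.3 145. ] boxc [394.  145.1] wh [38.   1.2] area 36 world@69 [ 664.4 -203.4]
 cen [445.5 145.7] boxc [443.6 146.4] wh [15.8  3.8] area 26 world@69 [ 663.8 -342.3]
 cen [314.4 167.1] boxc [314.2 167.1] wh [13.5 17.8] area 163 world@69 [596.8  17.7]
 cen [258.4 170.2] boxc [258.4 170.2] wh [17.8 17. ] area 206 world@69 [584.8 170.9]
 cen [203.7 171.9] boxc [203.2 171.4] wh [ 6.5 12.8] area 55 world@6
[... 1373 characters left out ...]
rld@10 [611.3  22. ]
 cen [197.7 170.5] boxc [197.8 170.8] wh [15.5 14.5] area 189 world@10 [593.  350.2]
 cen [426.5 175.2] boxc [426.6 175.1] wh [17.2 16.8] area 201 world@10 [ 593.9 -307.1]
 cen [197.1 229.1] boxc [197.1 229. ] wh [23.8 23.5] area 436 world@10 [425.9 342.4]
 cen [422.  231.2] boxc [422.  231.4] wh [28.  27.8] area 610 world@10 [ 430.9 -290.7]
 cen [256.4 230.2] boxc [256.2 230.2] wh [24. 24.] area 450 world@10 [425.4 176.9]
 cen [371.1 225.7] boxc [371.  225.6] wh [9.5 9.2] area 69 world@10 [ 444.6 -146.2]
 cen [315.6 230. ] boxc [315.5 230. ] wh [11.5 12. ] area 111 world@10 [429.2  10.5]
 cen [188.4 251.1] boxc [189.8 251. ] wh [40.5  1. ] area 35 world@10 [364.1 359.3]
```

```bash
python3 - <<'E'
from h import *
im=cv2.imread('pics/top0.png');F=8
def crop(p,x0,y0,x1,y1):
    return cv2.resize(p[y0:y1,x0:x1],None,fx=F,fy=F,interpolation=cv2.INTER_CUBIC)
t=crop(im,183,158,213,186); s=cv2.imread('pics/side0.png'); a=crop(s,305,145,333,171)
bc=crop(im,415,160,443,188); sb=crop(s,380,250,415,302); sp=crop(s,362,205,392,250); so=crop(s,286,226,306,260)
H=420
def pad(x): return cv2.copyMakeBorder(x,0,max(0,H-x.shape[0]),0,6,cv2.BORDER_CONSTANT)[:H]
cv2.imwrite('pics/z1.png',np.hstack([pad(t),pad(a),pad(bc)])); cv2.imwrite('pics/z2.png',np.hstack([pad(sb),pad(sp),pad(so)]))
g=cv2.cvtColor(im,cv2.COLOR_BGR2GRAY)
print(g[160:186,418:442].tolist().__repr__().replace('], ','],\n'))
E
```

```text
[[180, 183, 180, 182, 179, 179, 180, 180, 180, 179, 178, 182, 179, 179, 178, 180, 179, 178, 177, 176, 176, 177, 179, 178],
[180, 182, 180, 180, 181, 180, 181, 177, 178, 179, 180, 178, 178, 179, 178, 177, 178, 177, 178, 177, 178, 177, 178, 179],
[182, 180, 180, 181, 180, 181, 181, 180, 178, 181, 181, 181, 180, 180, 178, 177, 178, 178, 179, 177, 177, 178, 179, 178],
[183, 182, 181, 182, 180, 179, 178, 180, 178, 180, 180, 178, 181, 180, 180, 179, 178, 178, 179, 177, 178, 179, 176, 179],
[181, 182, 180, 179, 181, 181, 181, 180, 178, 176, 172, 170, 169, 174, 175, 177, 178, 178, 179, 177, 178, 178, 177, 177],
[184, 181, 182, 179, 179, 183, 179, 178, 170, 157, 144, 139, 140, 146, 158, 170, 173, 178, 178, 178, 179, 179, 177, 178],
[180, 184, 181, 181, 180, 180, 177, 164, 145, 123, 100, 90, 89, 101, 117, 140, 156, 173, 177, 178, 178, 178, 180, 178],
[182, 179, 181, 181, 180, 175, 160, 133, 104, 75, 61, 51, 54, 61, 74, 94, 121, 153, 170, 179, 177, 177, 177, 176],
[179, 185, 180, 180, 176, 159, 128, 93, 65, 44, 40, 42, 39, 44, 46, 59, 85, 129, 164, 176, 180, 179, 178, 176],
[181, 183, 179, 172,
[... 1164 characters left out ...]
, 179],
[159, 142, 142, 144, 124, 98, 87, 85, 81, 74, 71, 70, 67, 67, 70, 87, 133, 167, 178, 180, 179, 176, 177, 179],
[169, 155, 145, 143, 131, 104, 87, 82, 83, 87, 89, 81, 81, 77, 76, 95, 131, 166, 179, 181, 180, 180, 178, 177],
[179, 170, 154, 146, 128, 110, 94, 84, 85, 88, 89, 88, 80, 75, 77, 98, 139, 168, 177, 179, 180, 178, 178, 179],
[180, 179, 171, 159, 142, 122, 109, 95, 91, 90, 86, 81, 77, 78, 93, 122, 155, 172, 176, 179, 180, 177, 177, 178],
[184, 182, 179, 173, 164, 149, 132, 116, 106, 104, 105, 101, 100, 101, 123, 150, 172, 179, 179, 179, 179, 176, 177, 179],
[180, 181, 181, 181, 177, 173, 163, 149, 146, 144, 143, 144, 144, 145, 156, 170, 177, 180, 179, 180, 179, 177, 178, 178]]
```

View pics/z1.png

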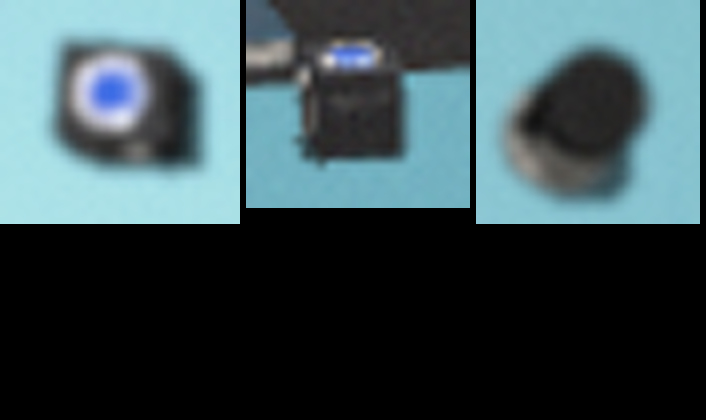

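View pics/z2.png

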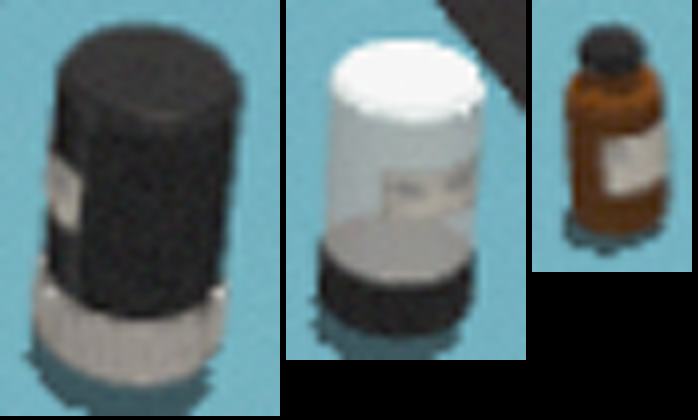

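```bash
python3 - <<'E'
from h import *
for n,t,s,z in [("cblack",(429.0,172.8),(398.3,259.3),69),("cpale",(373.0,164.0),(376.7,214.6),69),("oil cap",(372.2,225.1),(295.4,230.8),52),("cube",(196.3,169.1),(317.6,151.6),36)]:
    p,g=tri(("top",*t),("side",*s)); print(n,plane("top",*t,z),plane("side",*s,z),p,g)
# square stand orientation
im=cv2.imread('pics/top0.png');c=im[145:200,235:285];h=cv2.cvtColor(cv2.resize(c,None,fx=4,fy=4,interpolation=2),cv2.COLOR_BGR2HSV)
m=((h[...,1]<45)&(h[...,2]>150)).astype(np.uint8)
cn=max(cv2.findContours(m,0,1)[0],key=cv2.contourArea);r=cv2.minAreaRect(cn);bx=cv2.boxPoints(r)/4+[235,145]-.375
w=np.array([plane("top",*q,10)[:2] for q in bx]);print(r,w,w.mean(0));e=np.roll(w,-1,0)-w;print(np.linalg.norm(e,axis=1),np.degrees(np.arctan2(e[:,1],e[:,0])))
# predicted cube outline for check, centre by candidate, yaw 0
cc=plane("top",196.3,169.1,36)[:2]
for yaw in(0,10,-10):
  a=np.radians(yaw);R=np.array([[np.cos(a),-np.sin(a)],[np.sin(a),np.cos(a)]])
  for nm in("top","side"):
    print(yaw,nm,[proj(nm,[*(cc+R@np.array(q)),z]).round(1).tolist() for z in(36,2) for q in((19,20),(19,-20),(-17,-20),(-17,20))])
for n,P in [("white",(431,-290.5)),("black",(425.5,177)),("orange",(425.7,342)),("square",(599,177.3))]: print(n,proj("side",[*P,10]))
E
```

```text
cblack [ 587.5 -299.7   69. ] [ 589.9 -305.4   69. ] [ 590.  -301.1   65.6] 3.6625024842795026
cpale [ 609.1 -144.6   69. ] [ 608.5 -149.    69. ] [ 609.9 -145.    66.7] 0.3494794794183674
oil cap [ 441.2 -144.3   52. ] [ 443.3 -145.7   52. ] [ 442.4 -144.5   51.2] 2.22777907994737
cube [591.9 348.5  36. ] [593.6 351.2  36. ] [592.3 348.2  37. ] 1.2819718297217442
((94.58099365234375, 101.60090637207031), (106.13227081298828, 106.37293243408203), 15.708637237548828) [[570.8 223.3]
 [646.6 205.8]
 [626.9 131.6]
 [551.4 149.8]] [598.9 177.6]
[77.7 76.7 77.6 76. ] [ -13.  -104.9  166.5   75.2]
0 top [[189.6, 162.4], [203.8, 162.7], [203.1, 175.2], [188.8, 174.9], [192.3, 165.2], [206.3, 165.5], [205.6, 177.7], [191.6, 177.4]]
0 side [[321.8, 149.4], [324.6, 153.5], [313.2, 154.4], [310.7, 150.3], [321.9, 159.5], [324.6, 163.8], [313.4, 164.7], [310.9, 160.4]]
10 top [[188.4, 163.6], [202.6, 161.5], [204.1, 173.9], [189.9, 176.0], [191.2, 166.4], [205.1, 164.4], [206.6, 176.4], [192.7, 178.5]]
10 side [[320.4, 149.2], [325.3, 153.0], [314.6, 154.6], [309.9, 150.7], [320.5, 159.3], [325.4, 163.3], [314.8, 164.9], [310.1, 160.9]]
-10 top [[190.9, 161.3], [204.8, 164.0], [201.9, 176.3], [187.9, 173.6], [193.7, 164.1], [207.3, 166.8], [204.4, 178.8], [190.8, 176.1]]
-10 side [[323.0, 149.7], [323.6, 153.9], [312.0, 154.2], [311.7, 150.0], [323.1, 159.8], [323.7, 164.2], [312.2, 164.5], [311.9, 160.1]]
white [302.9 296.2]
black [270.5 186.1]
orange [265. 165.]
square [332.6 180.1]
```

Both views agree to about 4 mm, and the heights triangulate as expected. I'll start with the black canister.

```bash
cat >> h.py <<'E'
def q(phi): a=np.radians((phi+90)/2); return [float(np.cos(a)),float(np.sin(a)),0.,0.]
HZ=200
def st(msg):
    s=robot.sense(); print(msg,f"t={s['time']:.1f} pos",s['ee_pos'],f"open={s['opening']:.1f}",'F',s['contact_force'])
    return s
def pick(x,y,zt,phi,effort,pre=70):
    robot.move_ptp([x,y,HZ],q(phi)); robot.gripper_to(pre,20)
    if robot.movel([x,y,zt],rate=150,force_limit=15): st("HIT on descent"); return False
    robot.gripper_to(0,effort); st("gripped")
    robot.movel([x,y,zt+15],rate=60); s=st("lifted")
    robot.movel([x,y,HZ],rate=200); s=st("up"); return s['opening']
def place(x,y,zt,phi,rel):
    robot.move_ptp([x,y,HZ],q(phi)); robot.dwell(.2)
    robot.movel([x,y,zt+14],rate=150); robot.dwell(.2); st("above")
    hit=robot.movel([x,y,zt+1.5],rate=20,force_limit=4); st(f"down hit={hit}")
def release(x,y,op):
    robot.gripper_to(op,20); robot.dwell(.3); z=robot.sense()['ee_pos'][2]
    robot.movel([x,y,z+40],rate=60); robot.movel([x,y,HZ],rate=200); st("clear")
def shot(name):
    for n in("top","side"): cv2.imwrite(f"pics/{name}_{n}.png",robot.get_image(n)[:,:,::-1])
E
python3 - <<'E'
from h import *
for n,(x,y,p) in dict(cb=(589,-302,90),sb=(425.5,177,90),cp=(609,-146.5,90),sw=(431,-290.5,90),oil=(442,-145,90),so=(425.7,342,90),fc=(592.5,349.5,87),sq=(599,177.5,76.5)).items():
    for z in(12,HZ):
        j=robot.inverse_kinematics([x,y,z],q(p)); print(n,z,None if j is None else np.array(j).round(2))
E
python3 - <<'E'
from h import *
print(pick(589,-302,28,90,40)); shot('cb1')
E
```

```text
cb 12 [-0.2  0.5 -0.3  0.  -0.8 -1.4]
cb 200 [-0.2  0.4 -0.1  0.  -1.1 -1.4]
sb 12 [ 0.8  0.3 -0.7 -0.  -0.6 -2.4]
sb 200 [ 0.8  0.  -0.5  0.  -1.1 -2.4]
cp 12 [ 0.1  0.5 -0.3  0.  -0.7 -1.6]
cp 200 [ 0.1  0.3 -0.1  0.  -1.1 -1.6]
sw 12 [-0.2  0.4 -0.6  0.  -0.6 -1.4]
sw 200 [-0.2  0.1 -0.4  0.  -1.1 -1.4]
oil 12 [ 0.1  0.3 -0.7 -0.  -0.6 -1.7]
oil 200 [ 0.1  0.  -0.5  0.  -1.1 -1.7]
so 12 [ 1.   0.4 -0.5 -0.  -0.7 -2.6]
so 200 [ 1.   0.2 -0.3  0.  -1.1 -2.6]
fc 12 [ 0.8  0.6 -0.2  0.  -0.8 -2.4]
fc 200 [ 0.8  0.4 -0.   0.  -1.2 -2.4]
sq 12 [ 0.6  0.5 -0.3 -0.  -0.7 -2.4]
sq 200 [ 0.6  0.3 -0.1  0.  -1.1 -2.4]
gripped t=3.8 pos [ 589.5 -302.1   28.9] open=37.3 F [-0.9  1.9  6. ]
lifted t=4.2 pos [ 589.2 -302.    43.4] open=37.5 F [-0.7 -0.6 -1.7]
up t=5.2 pos [ 588.2 -301.6  198.5] open=37.5 F [-0.3 -0.4 -1.9]
37.451832187551396
```

View pics/cb1_side.png

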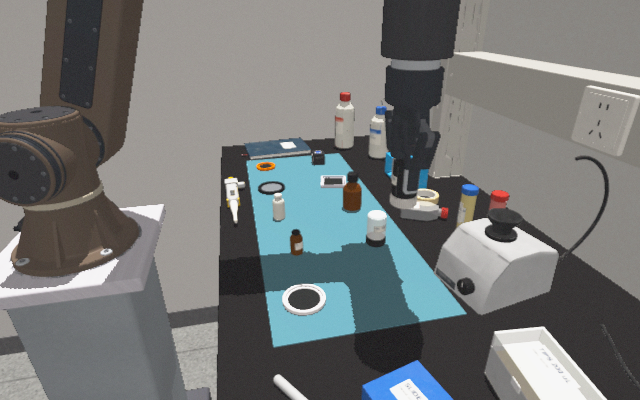

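```bash
python3 - <<'E'
from h import *
place(425.5,177,28+4,90,0); shot('cb2')
E
```

```text
above t=8.7 pos [425.9 177.4  46.7] open=37.1 F [-0.5 -0.4 -0.7]
down hit=False t=9.5 pos [425.5 177.   33.5] open=36.9 F [ 0.2  0.4 -1.9]
```

View pics/cb2_side.png

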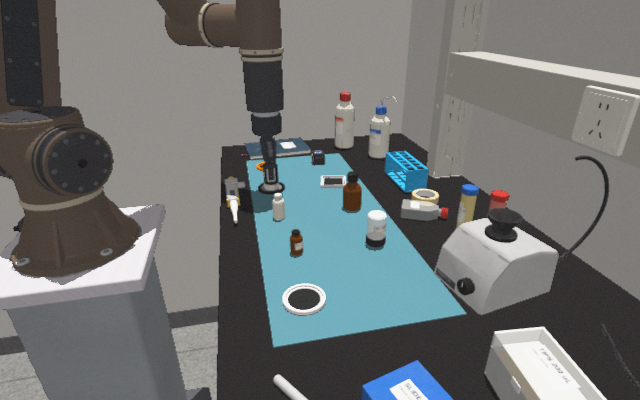

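The canister was lifted cleanly and hangs over the black stand at about (270,187). I'll lower the last couple of mm until it touches.

```bash
sed -i 's/zt+1.5\],rate=20,force_limit=4/zt-3],rate=20,force_limit=4/' h.py; python3 - <<'E'
from h import *
print(robot.movel([425.5,177,29],rate=15,force_limit=4)); st("down")
release(425.5,177,65)
robot.move_ptp([609,-146.5,HZ],q(90)); shot('cb3')
E
python3 - <<'E'
import cv2,numpy as np
a=cv2.imread('pics/cb3_top.png');b=cv2.imread('pics/cb3_side.png')
r=lambda x:cv2.resize(x,(390,300),interpolation=2)
cv2.imwrite('pics/cb3z.png',np.hstack([r(a[205:250,235:293]),r(b[150:210,235:313])]))
E
```

```text
True
down t=9.8 pos [425.7 177.2  32.9] open=37.2 F [-2.1  0.   5.4]
clear t=12.1 pos [424.8 176.6 198.8] open=64.8 F [-0.6  0.3  0.4]
```

View pics/cb3z.png

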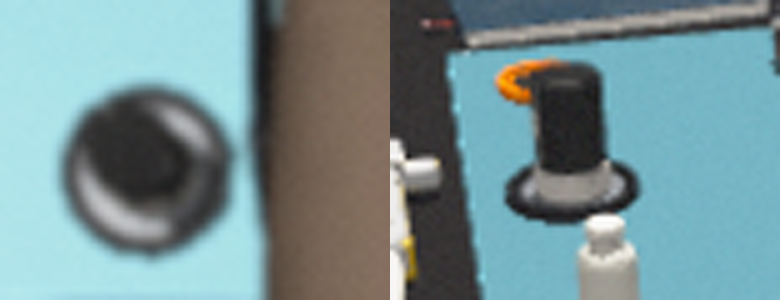

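The contact height was 4.0 mm above the pick height, which matches the stand's floor. The canister stands upright and about centred. Next is the pale canister.

```bash
python3 - <<'E'
from h import *
w=pick(609,-146.5,28,90,40)
if w and 34<w<41:
    place(431,-290.5,32,90,0); shot('cp2')
E
python3 - <<'E'
import cv2
b=cv2.imread('pics/cp2_side.png');cv2.imwrite('pics/cp2z.png',cv2.resize(b[190:330,240:400],None,fx=3.5,fy=3.5))
E
```

```text
gripped t=15.7 pos [ 609.6 -146.5   28.9] open=37.1 F [-0.3  0.6  6.2]
lifted t=16.1 pos [ 609.2 -146.4   43.4] open=37.3 F [-0.2 -0.8 -0.6]
up t=17.1 pos [ 608.1 -146.4  198.5] open=37.2 F [ 0.3 -0.4 -1.8]
above t=19.5 pos [ 431.5 -290.6   46.8] open=37.4 F [-0.2 -0.2 -1. ]
down hit=True t=20.2 pos [ 430.9 -290.5   32.9] open=37.2 F [-1.4  0.8  6.9]
```

View pics/cp2z.png

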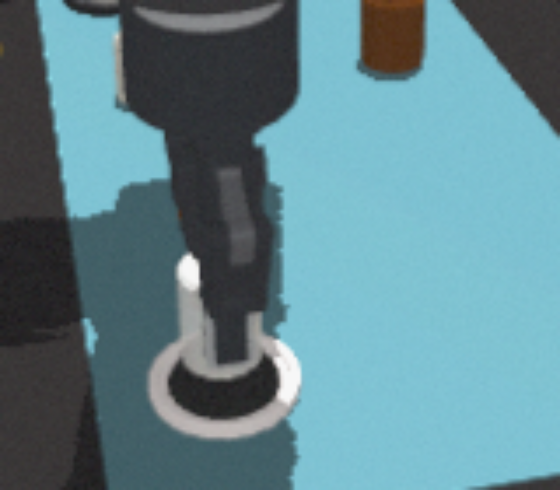

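It touched down inside the white dish at (303,298) at the expected height. I'll release it and go for the oil bottle.

```bash
python3 - <<'E'
from h import *
release(431,-290.5,65)
w=pick(442,-145,12,90,25,60)
if w and 22<w<29:
    place(425.7,342,16,90,0)
shot('ob2')
E
python3 - <<'E'
import cv2,numpy as np
a=cv2.imread('pics/ob2_top.png');b=cv2.imread('pics/ob2_side.png')
r=lambda x:cv2.resize(x,(390,300),interpolation=2)
cv2.imwrite('pics/ob2z.png',np.hstack([r(a[205:250,395:453]),r(b[240:320,250:354]),]))
cv2.imwrite('pics/ob2y.png',r(b[130:190,235:313]))
E
```

```text
clear t=22.6 pos [ 430.3 -290.1  198.7] open=65.1 F [-0.3  0.3 -0.5]
gripped t=25.2 pos [ 442.4 -144.9   12.6] open=23.7 F [-2.1  0.6  6.4]
lifted t=25.6 pos [ 442.4 -145.    27.5] open=23.5 F [ 0.7 -0.6 -1.3]
up t=26.7 pos [ 441.2 -144.9  198.8] open=23.9 F [ 0. -1. -1.]
above t=30.1 pos [425.9 342.4  30.7] open=23.5 F [ 0.5  0.3 -0.7]
down hit=True t=30.8 pos [425.7 342.   16.6] open=23.6 F [-0.8 -0.5  5.6]
```

View pics/ob2z.png

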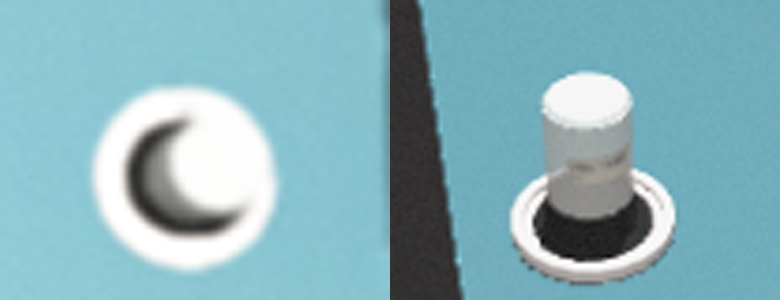

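View pics/ob2y.png

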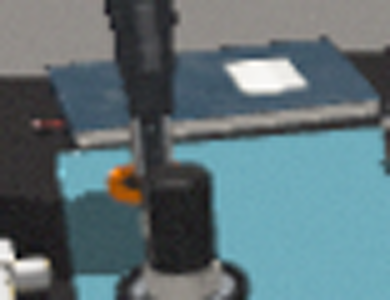

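The pale canister stands upright inside its dish, and the oil bottle touched down at +4.0 mm. I'll release the bottle and look at the cube again before gripping it.

```bash
python3 - <<'E'
from h import *
release(425.7,342,45)
w=pick(592.5,349.5,9,87,40,70)
print(w)
if w and 33<w<43:
    place(599,177.5,13,76.5,0)
shot('fc2')
E
python3 - <<'E'
import cv2,numpy as np
a=cv2.imread('pics/fc2_top.png');b=cv2.imread('pics/fc2_side.png')
r=lambda x:cv2.resize(x,(390,300),interpolation=2)
cv2.imwrite('pics/fc2z.png',np.hstack([r(a[205:250,170:228]),r(b[140:200,290:368])]))
E
```

```text
clear t=33.2 pos [425.1 341.4 198.6] open=45.0 F [-0.2 -0.8  0.5]
gripped t=36.1 pos [593.  349.9  10. ] open=39.3 F [-1.1  0.4  5.1]
lifted t=36.5 pos [592.6 349.6  24.5] open=39.2 F [ 0.2 -0.3 -1.6]
up t=37.5 pos [591.8 349.  198.4] open=39.2 F [ 0.2 -0.1 -0.6]
39.188835955952335
above t=39.9 pos [599.4 177.8  27.9] open=39.5 F [-1.  -0.5 -1. ]
down hit=True t=40.6 pos [598.9 177.4  14. ] open=39.5 F [-1.5 -0.2  4.1]
```

View pics/fc2z.png

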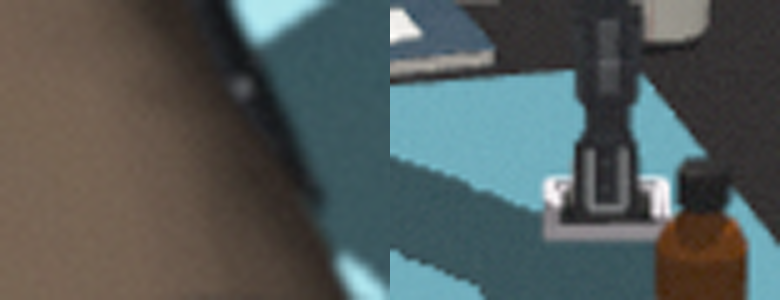

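The cube touched down inside the tray at +4.0 mm, with the grip width at 39.5 mm, so the jaws hold its 40 mm faces. I'll release it, back away and check everything.

```bash
python3 - <<'E'
from h import *
release(599,177.5,60)
robot.set_joints([-0.914, 0.359, 0.012, 0, -1.224, -0.288]); robot.dwell(.3); shot('end'); st('end')
for n,P in dict(cb=(425.5,177,73),cp=(431,-290.5,73),oil=(425.7,342,56),fc=(599,177.5,40)).items(): print(n,proj('top',P),proj('side',P))
a=cv2.imread('pics/end_top.png');b=cv2.imread('pics/end_side.png')
cv2.imwrite('pics/e1.png',cv2.resize(a[145:252,170:452],None,fx=2.8,fy=2.8,interpolation=2))
r=lambda x:cv2.resize(x,(390,300),interpolation=2)
cv2.imwrite('pics/e2.png',np.vstack([np.hstack([r(a[208:248,172:224]),r(a[150:190,232:284])]),np.hstack([r(b[140:200,240:318]),r(b[150:200,300:365])])]))
b0=cv2.imread('pics/top0.png')
for nm,(x,y,w,h) in dict(brown=(300,153,28,30),white=(304,218,24,24)).items():
    print(nm,'mean abs diff',np.abs(a[y:y+h,x:x+w].astype(int)-b0[y:y+h,x:x+w]).mean())
E
```

```text
clear t=43.0 pos [598.2 177.2 198.5] open=60.1 F [-0.7  0.3  0. ]
end t=46.5 pos [ 243.5 -629.6  231.1] open=60.3 F [ 0.7 -0.4  0.2]
cb [253.8 227.8] [268.9 164.3]
cp [427.2 229. ] [301.7 265.1]
oil [193.5 227.3] [263.9 150.7]
fc [257.3 167.6] [332.6 170.1]
brown mean abs diff 1.4873015873015873
white mean abs diff 1.384837962962963
```

View pics/e1.png

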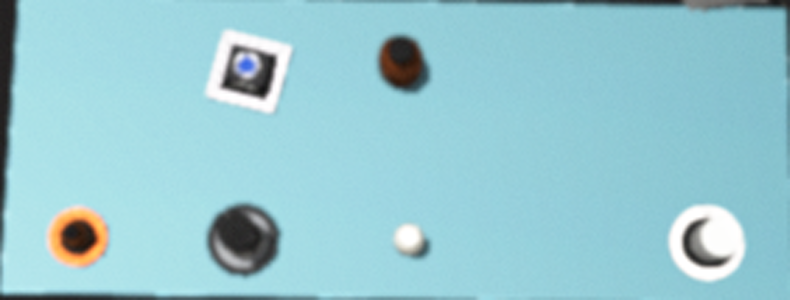

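View pics/e2.png

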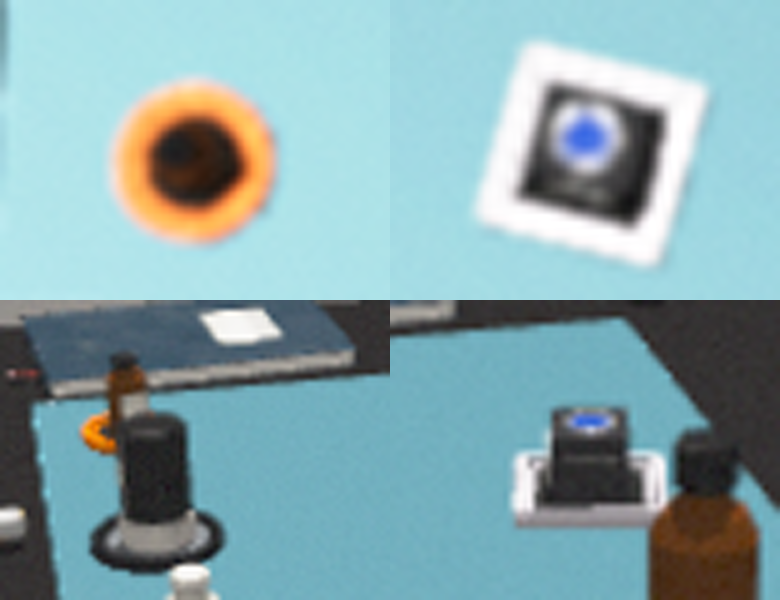

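Every part is within about 2 px (6 mm or less) of the position predicted for its stand's centre in both views: the cube's window at (258,168), the black canister's top at (256,226) and the pale canister's at (428,230). The oil bottle's cap is at (265,152) in the side view. All four are upright, and neither bystander has changed. I'll hand the job in.

```bash
python3 -c "
from cell import robot
print(robot.sign_off())"
```

```text
the job is handed in; nothing more can be done
None
```

All four parts are standing in their own stands, and I handed the job in at about 46 s of the 115 s allowed; no verdict is reported.

- **Method:** I located each part in both cameras, gripped it once, lowered it slowly until light contact, and let go.
- **Placing height:** All four touched down 4.0 mm above the height they were picked at, which matches the stand floors.
- **Final pictures:** All four parts look upright and inside their rims. Their tops lie within about 2 px (6 mm or less) of the predicted centres, against the 15 mm allowed.
- **Bystanders:** The image around the large brown bottle and the white bottle is unchanged apart from noise.
- **Arm:** It was parked clear of everything, with the gripper empty.
- **Disagreements:**
  - The two camera views of the pick positions differed by up to about 6 mm, for the black canister. I averaged the views, and the grips held.
  - The oil bottle's cap read about 2 px off in the final top view, where it is hard to tell from the dark pad. It fitted within 1 px in the side view.

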